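# Tighten the slotted clamp screw of the jaw-model stand

### The arm

A 6-joint arm with a two-finger parallel gripper is mounted at the origin on a cart in front of the work surface, level with it; the furniture and walls round the work are solid. World frame = base frame: x ahead of the robot, y to its left, z up, the work surface at z = 0. Lengths are in mm, angles in rad, forces in N, time in s.
With the tool pointing down it reaches from about 400 to 925 mm from the base axis. Payload 3.4 kg.
Tool frame: the origin (TCP) lies on the centre line of the jaws, within the pads' length; the fingertips stand 17 mm ahead of it and the grasp point (between the pads) lies 2 mm behind it; z points along the fingers, y is the line along which they close (so a half turn about z gives the same grasp; the last joint's range is limited). The gripper opens to 85 mm and grips with 20 to 120 N. Pads are 22 mm wide; open, the fingers measure 114 mm over their backs; the gripper's body (76 mm by 85 mm) begins 54 mm behind the grasp point. The pads swing forward as they close: fully open they stand 13 mm farther back than shut.
Start: joints at [-1.298, 0.307, 1.506, -0, 1.328, -0.073], TCP at [194.872, -540.977, 248.305] pointing down, gripper open.
Joint ranges: [-3.12, 3.12], [-1.05, 2.28], [0.14, 2.33], [-1.42, 4.57], [0.1, 2.73], [-2.68, 2.68]. Speed limits (rad/s): [2.57, 2.57, 3.14, 3.14, 3.14, 3.14].

### API

Orientations are given as a 3x3 rotation matrix whose columns are the frame's x, y, z axes.
In Python, from rig import bot, optics, job gives the robot as it stands. The module is installed in compiled form; this text tells all that it offers.
- The arm moves only by the tool play_rows, never from a script. Its argument "steps" is a list of rows, each a list of 5 numbers: the shift along the tool's x, y, z in m, then the turn about the tool's z in rad, then the opening in per cent of the stroke, from 0 (shut) to 100 (fully open). In form: [[x, y, z, yaw, jaw], ...]. A call has 1 to 10 rows; each row shifts and turns the commanded pose from where the row before left it, along the tool's axes as they then stand; what a row does not reach is not made up. A row lasts 1/12 s, in which the tool goes at most 41.7 mm and 7.16 degrees, less where a joint would pass 70% of its speed; a pose out of reach is approached as far as the arm can. A call is refused whole if a number of a shift passes 0.0417 or a number of a turn 0.125, either way. A call with a gripper value outside its range is refused whole. The fingers move at their own pace and stop on an object; the grip force is fixed at half the most. Time passes only in rows, so rows that do not move let the fingers close. It gives the time, the measured TCP pose, the force, the opening and the grip force at its end, in the units of the state.
- bot.get_obs(): the state, without advancing time (a new reading comes with each control period).
- optics.camera(name): name is "scene" or "top" or "wrist"; returns a dict with "pixels" (384x512x3 uint8, blue, green, red), "K" (3x3 intrinsics, pixels), "cam_to_world" (4x4, takes a point from camera to world coordinates); the wrist camera has in their place "tool_from_camera" (4x4, takes a point from camera to tool coordinates, whose origin is the TCP and whose axes are the flange's). Camera axes: x right, y down, z forward; pixel columns grow to the right and rows downward; lengths in mm; the calibration is good to about 2 mm. A picture is of the moment at which its call begins: read the wrist's pose just before it. There is no depth.
- job.job_done(): hands the job in; it is judged then, once.
The state is a dict: "time_s": time; "q": joint angles; "joint_vel": joint speeds; "tau": joint torques, N m; "position": TCP position; "eef_rot": TCP orientation; "wrist_force": force on the tool from outside, world axes, zero at the start; "torque": the same for the moment, N m; "grip_width": finger opening in mm; "gripper_force": force on a finger pad.
Only numpy, scipy, OpenCV 4.12 (cv2) and the standard library are available. Lean on these libraries where they do the work, as an engineer would, in place of code of your own. Each camera call takes 0.05 s, during which the arm holds its last target. There are 200 camera calls.

### The job

The strap that clamps the small jaw model on its stand is loose: take the screwdriver out of its block, seat its blade in the slot of the clamp screw and turn the screw clockwise, keeping a light downward push, until the head is fully down on the strap and stops. Press and twist gently, as the plaster would crack under a hard push, then put the screwdriver back upright in the hole of its block, and leave the cup, the bottle and the little box where they stand.

Things in the scene. Friction and masses are not known exactly. Their poses are not given: they have to be found in the camera images.
- driver: Flat-blade screwdriver standing upright in the holder block, tip down, 80 g. Origin at the middle of the tip edge, z up the shaft to the handle; the blade is 12 mm wide along x and 2.4 mm thick along y. From the tip up: blade and 8 mm round shaft to 52 mm, a round collar 30 mm in diameter from 52 to 56 mm, then a grey square handle, 22 x 22 mm with faces square to x and y, from 56 to 112 mm, and a 3 mm cap. Best gripped at 84 mm above the tip, across either pair of faces.
- driver_tip (a point): The middle of the screwdriver's tip edge (same point and axes as the screwdriver).
- holder: White fixed block, 60 x 60 x 58 mm, with one upright round hole 18 mm in diameter through its middle. Origin under its centre, z up. The screwdriver's collar rests on the top face with the tip hanging in the hole, 6 mm above the desk.
- holder_hole0 (a point): Centre of the hole's mouth, at the top face of the holder block (58 mm above the desk).
- pad: Grey soft foam pad, 130 x 94 x 12 mm, fixed on the desk, under the jaw-model stand. Origin under its centre, z up; x runs from the screw towards the jaw model. The aluminium stand on it gives on the foam: it sinks about 1 mm for each 3 N pressed on it and shears sideways about 1 mm for each 4 N (6 mm at most). The jaw model, 55 mm high, stands with its plaster base 24 mm above the desk at +x; its top is 79 mm above the desk.
- slot (a point): Middle of the floor of the screw's slot, on the screw's axis, which stands upright 28 mm from the pad's centre on the pad's -x side; x along the slot, z up. Smooth steel head (friction 0.3), 18 mm in diameter, 6 mm high; the slot is 4 mm wide, 3.5 mm deep and runs right across the head, open at both ends. The slot turns with the screw and looks the same after half a turn.
- strap (a point): Point on the screw's axis in the top face of the dark steel strap, 40 mm above the desk with the foam unloaded; axes as the pad's. It moves with the stand on the foam. With the head home on the strap the slot's floor lies 2.5 mm above this point; at the start it is 1.1 to 2.2 mm higher.
- head (a point): Middle of the screw head's top plane, 3.5 mm above the slot's floor, same axes. The screw sinks 1.2 mm per rad turned clockwise seen from above, with 0.9 to 1.8 rad to go; it resists with about 0.05 N m, then stops hard at home and the torque climbs: 0.1 N m is tight, over 0.15 too much. Measured heights are too coarse to tell when it is home. Pushing alone does not turn it.
- swab_cup: White paper cup, 57 mm in diameter, 61 mm high, loose. Origin under its centre.
- oil_bottle: Small brown bottle with a black cap, 26 mm in diameter, 62 mm high, loose. Origin under its centre.
- cover_glass_box: Small blue box with a clear lid, 32 x 32 x 17 mm, loose. Origin under its centre.

How it is judged:
By the outcome, as a careful person would: the job done as asked, in the order asked, and still so for the second after the job is handed in, with the robot touching nothing.
It also fails if it takes over 67 s, if anything falls off the work surface, if the arm or the gripper's body presses on something with over 40 N, if the wrist force passes 120 N, or if a joint passes its speed limit or range.

## Working session

There is one attempt and no reset: what is moved stays moved. The work goes in short steps, Python scripts to look and compute and a tool call to move; the robot and the scene stay as the last step left them, time stands still between calls to the robot, and variables do not carry over. Pictures are saved under pics/ and viewed, at most 10 in all, crops included, and the job is handed in when it is done.

Besides the shell and the picture viewer there is one more tool, called after "Request:" as name(argument=value, ...), one argument or row to a line, values as JSON. play_rows: Moves the arm, as the interface text tells. Its arguments: {"type":"object","properties":{"steps":{"type":"array","items":{"type":"array","items":{"type":"number"}}}},"required":["steps"]}

```bash
mkdir -p pics; cat > h.py <<'E'
import numpy as np,cv2
from rig import bot,optics,job
def shot(n):
    o=bot.get_obs();c=optics.camera(n);c['o']=o
    if n=='wrist':
        T=np.eye(4);T[:3,:3]=o['eef_rot'];T[:3,3]=o['position'];c['cam_to_world']=T@c['tool_from_camera']
    return c
def ray(c,u,v,z):
    d=np.linalg.inv(c['K'])@[u,v,1];M=np.array(c['cam_to_world']);d=M[:3,:3]@d;p=M[:3,3]
    return p+d*(z-p[2])/d[2]
def proj(c,P):
    M=np.linalg.inv(c['cam_to_world']);q=c['K']@(M[:3,:3]@P+M[:3,3]);return q[:2]/q[2]
E
python3 - <<'E'
from h import *
o=bot.get_obs();print(o)
a=shot('scene');b=shot('top')
cv2.imwrite('pics/s.png',a['pixels']);cv2.imwrite('pics/t.png',b['pixels'])
for c in(a,b):print(np.round(c['cam_to_world'],3),c['K'])
w=optics.camera('wrist');print(w['tool_from_camera'],w['K'])
E
```

```text
{'time_s': 0.0, 'q': array([-1.29849283e+00,  3.07582880e-01,  1.50768859e+00,  1.91077353e-05,
        1.32838918e+00, -7.34807046e-02]), 'joint_vel': array([ 1.23969169e-03, -4.04131489e-05, -1.18907589e-04,  1.89451163e-03,
        1.87887623e-03, -8.07636066e-04]), 'tau': array([ 1.00712092e-03, -4.57550883e+01, -2.51917452e+01, -7.26485359e-05,
        1.32626417e-02,  9.65062782e-06]), 'position': array([ 194.70099715, -540.3236364 ,  247.36960769]), 'eef_rot': array([[ 9.40811555e-01,  3.38929680e-01, -5.38323150e-04],
       [ 3.38930065e-01, -9.40809452e-01,  1.99678600e-03],
       [ 1.70310532e-04, -2.06105324e-03, -9.99997862e-01]]), 'wrist_force': array([-0.2129893 , -0.01906862, -0.26220293]), 'torque': array([-0.00993215, -0.01788398, -0.018781  ]), 'gripper_force': 0.0, 'grip_width': 85.35766651326014}
[[ 7.90000e-01 -4.51000e-01  4.15000e-01  2.39061e+02]
 [-6.13000e-01 -5.85000e-01  5.32000e-01 -3.09919e+02]
 [ 3.00000e-03 -6.75000e-01 -7.38000e-01  6.86690e+02]
 [ 0.00000e+00  0.00000e+00  0.00000e+00  1.00000e+00]] [[410.40300687   0.         254.80208173]
 [  0.         410.40300687 192.89192691]
 [  0.           0.           1.        ]]
[[-0.000000e+00 -9.940000e-01  1.120000e-01  4.818310e+02]
 [-1.000000e+00 -3.000000e-03 -2.500000e-02  1.624800e+02]
 [ 2.500000e-02 -1.120000e-01 -9.930000e-01  1.023082e+03]
 [ 0.000000e+00  0.000000e+00  0.000000e+00  1.000000e+00]] [[400.87131851   0.         245.34845307]
 [  0.         400.87131851 192.43174829]
 [  0.           0.           1.        ]]
[[ 8.94656227e-04 -9.59674780e-01 -2.81111215e-01  7.18386174e+01]
 [ 9.99998649e-01  1.24614163e-03 -1.07158898e-03 -9.88174518e-01]
 [ 1.37868131e-03 -2.81109877e-01  9.59674599e-01 -1.25117223e+02]
 [ 0.00000000e+00  0.00000000e+00  0.00000000e+00  1.00000000e+00]] [[280.43596443   0.         253.97173447]
 [  0.         280.43596443 193.25048459]
 [  0.           0.           1.        ]]
```

View pics/s.png

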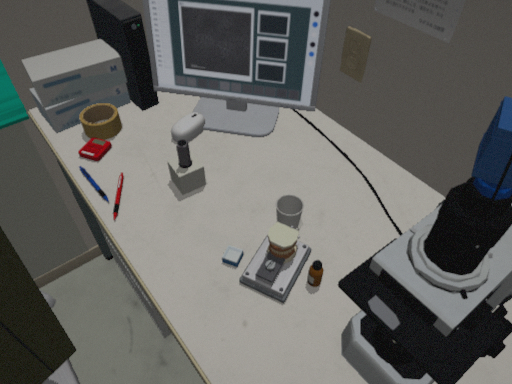

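View pics/t.png

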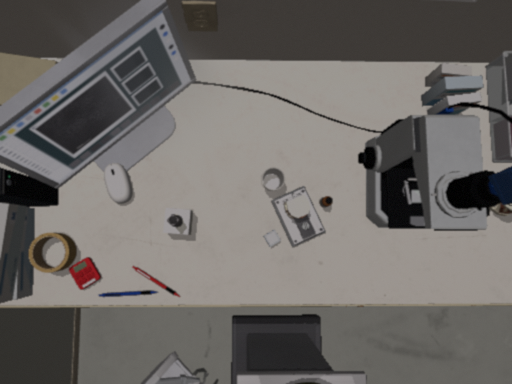

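```bash
python3 - <<'E'
from h import *
a=shot('scene');b=shot('top')
A=cv2.resize(a['pixels'][190:310,215:335],(600,600),interpolation=cv2.INTER_CUBIC)[:, :]
B=cv2.resize(b['pixels'][160:255,255:350],(600,600),interpolation=cv2.INTER_CUBIC)
C=cv2.resize(b['pixels'][195:250,150:205],(400,400),interpolation=cv2.INTER_CUBIC)
D=cv2.resize(a['pixels'][130:200,155:225],(400,400),interpolation=cv2.INTER_CUBIC)
cv2.imwrite('pics/c1.png',np.hstack([cv2.resize(x,(400,400)) for x in (B,C)]))
for n,u,v,z in [('holder',180,225,58),('drv cap',176,220,117),('screw',306,227,45),('cup',272,181,61),('bot',326,201,62),('box',272,239,17),('padctr',299,216,12),('mic',370,228,0),('mic',370,228,200)]:print(n,ray(b,u,v,z).round())
for n,u,v,z in [('drv cap',183,145,117),('screw',269,265,45),('microscope left',343,285,200)]:print(n,ray(a,u,v,z).round())
E
```

```text
holder [511. 295.  58.]
drv cap [521. 296. 117.]
screw [507. -10.  45.]
cup [618.  74.  61.]
bot [569. -57.  62.]
box [478.  71.  17.]
padctr [536.   2.  12.]
mic [ 506. -183.    0.]
mic [ 501. -115.  200.]
drv cap [523. 300. 117.]
screw [511.  -4.  45.]
microscope left [ 504. -163.  200.]
```

View pics/c1.png

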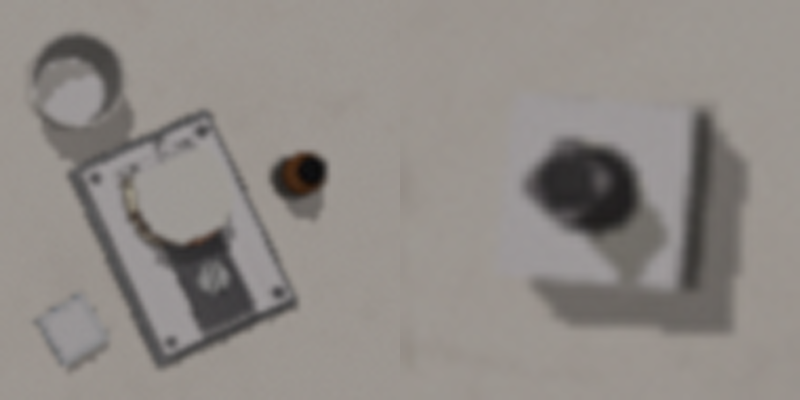

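Request:
play_rows(
  steps=[
    [0.028,-0.026,0,0,100],
    [0.028,-0.026,0,0,100],
    [0.028,-0.026,0,0,100],
    [0.028,-0.026,0,0,100],
    [0.028,-0.026,0,0,100],
    [0.028,-0.026,0,0,100],
    [0.028,-0.026,0,0,100],
    [0.028,-0.026,0,0,100],
    [0.028,-0.026,0,0,100],
    [0.028,-0.026,0,0,100],
  ],
)

```text
time_s: 1.08
position: [370.5, -199.7, 248.5]
eef_rot: [[0.941, 0.339, 0.0], [0.339, -0.941, -0.0], [0.0, 0.0, -1.0]]
wrist_force: [1.1, -1.0, -0.3]
grip_width: 85.6
gripper_force: 0.0
```

Request:
play_rows(
  steps=[
    [0.025,-0.03,0,0,100],
    [0.025,-0.03,0,0,100],
    [0.025,-0.03,0,0,100],
    [0.025,-0.03,0,0,100],
    [0.025,-0.03,0,0,100],
    [0.025,-0.03,0,0,100],
    [0,0,0,0,100],
    [0,0,0,0,100],
  ],
)

```text
time_s: 1.75
position: [450.6, 20.7, 248.2]
eef_rot: [[0.939, 0.344, -0.0], [0.344, -0.939, -0.0], [-0.0, 0.0, -1.0]]
wrist_force: [-0.8, -0.4, -0.1]
grip_width: 85.1
gripper_force: 0.0
```

```bash
python3 - <<'E'
from h import *
c=shot('wrist');cv2.imwrite('pics/w1.png',c['pixels']);np.save('w1.npy',c,allow_pickle=True)
print(c['o']['position'],c['o']['q'])
E
```

```text
[450.63954598  20.67542261 248.21711616] [-4.77541685e-02  1.32550961e-01  1.74695134e+00 -1.07889746e-04
  1.26218384e+00  1.17217929e+00]
```

Request:
play_rows(
  steps=[
    [0.025,-0.0295,0,0,100],
    [0.025,-0.0295,0,0,100],
    [0.025,-0.0295,0,0,100],
    [0.025,-0.0295,0,0,100],
    [0.025,-0.0295,0,0,100],
    [0.025,-0.0295,0,0,100],
    [0,-0.026,0,0,100],
    [0,-0.026,0,0,100],
    [0,0,0,0,100],
    [0,0,0,0,100],
  ],
)

```text
time_s: 2.63
position: [513.8, 283.9, 248.0]
eef_rot: [[0.941, 0.339, -0.001], [0.339, -0.941, -0.001], [-0.001, 0.001, -1.0]]
wrist_force: [0.3, -1.0, 0.2]
grip_width: 85.6
gripper_force: 0.0
```

```bash
python3 - <<'E'
from h import *
c=shot('wrist');cv2.imwrite('pics/w2.png',c['pixels']);np.save('w2.npy',c,allow_pickle=True)
print(c['o']['position'],c['o']['q'])
w=np.load('w1.npy',allow_pickle=True).item()
cv2.imwrite('pics/w12.png',np.hstack([cv2.resize(x,(400,300)) for x in (w['pixels'],c['pixels'])]))
E
```

```text
[513.80656809 283.91893277 247.9534345 ] [ 4.33398825e-01  3.24311608e-01  1.48054773e+00 -8.94459420e-04
  1.33783090e+00  1.65857732e+00]
```

View pics/w12.png

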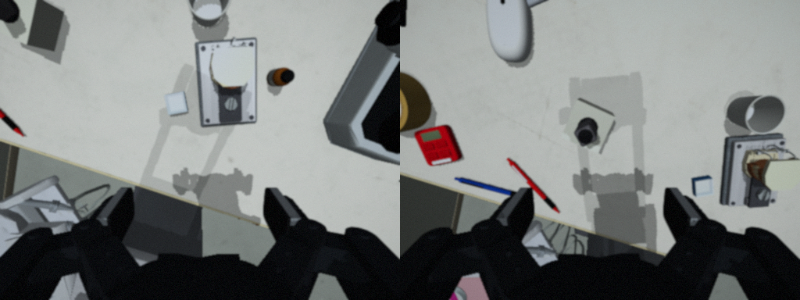

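```bash
python3 - <<'E'
from h import *
a=np.load('w1.npy',allow_pickle=True).item();b=np.load('w2.npy',allow_pickle=True).item()
s=5
A=cv2.resize(a['pixels'][85:165,255:335],(400,400),interpolation=cv2.INTER_CUBIC)
B=cv2.resize(b['pixels'][120:200,200:280],(400,400),interpolation=cv2.INTER_CUBIC)
B=cv2.convertScaleAbs(B,alpha=2.0,beta=10)
cv2.imwrite('pics/c2.png',np.hstack([A,B]))
E
```

```text
(no output)
```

View pics/c2.png

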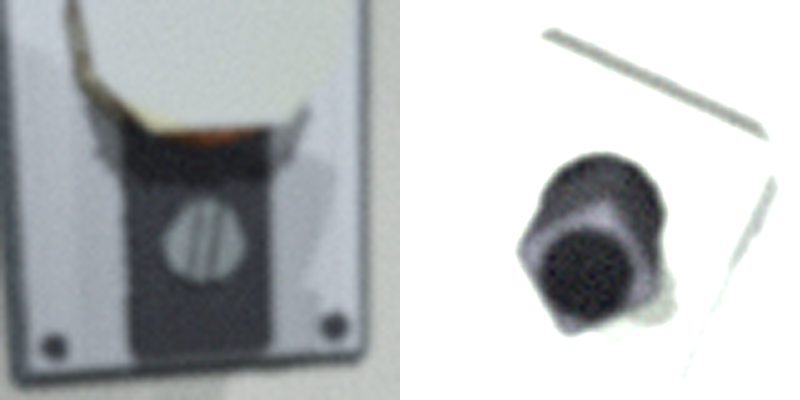

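```bash
python3 - <<'E'
from h import *
a=np.load('w1.npy',allow_pickle=True).item();b=np.load('w2.npy',allow_pickle=True).item()
P=[ray(b,200+u/5,120+v/5,112) for u,v in[(118,250),(205,205),(258,288),(170,333)]]
print('handle',np.mean(P,0),[np.degrees(np.arctan2(*(P[(i+1)%4]-P[i])[1::-1])) for i in range(4)],[np.linalg.norm(P[(i+1)%4]-P[i]) for i in range(4)])
print('cap',ray(b,237,174.6,115))
# shadow-free holder: back edge lines ends z58
H=[ray(b,200+u/5,120+v/5,58) for u,v in[(145,32),(365,130),(372,180)]];print('holder',H)
print('screw',ray(a,296,132.6,47.5))
g=cv2.cvtColor(a['pixels'],cv2.COLOR_BGR2GRAY)
crop=g[85:165,255:335]
m=np.zeros_like(g);m[85:165,255:335]=crop
print(crop[35:62,28:54])
R=b['o']['eef_rot'];print(R.T@(np.mean(P,0)-b['o']['position']))
E
```

```text
handle [521.66327749 304.58247434 112.        ] [np.float64(-42.748497809598796), np.float64(-128.32192231359022), np.float64(137.51311844638627), np.float64(50.20264603821411)] [np.float64(18.68513530759659), np.float64(18.7970950911387), np.float64(19.16545955127482), np.float64(18.853538511646054)]
cap [521.52569895 304.90682279 115.        ]
holder [array([556.40119623, 329.61152684,  58.        ]), array([552.8704588 , 276.71511745,  58.        ]), array([542.95510846, 271.22760432,  58.        ])]
screw [512.03575475  -6.30342031  47.5       ]
[[ 38  36  32  35  34  34  36  40  33  31  33  36  30  35  34  37  38  44
   40  38  38  37  35  36  42  61]
 [ 45  37  42  44  41  38  39  43  43  38  32  37  35  40  36  38  42  45
   53  50  49  46  44  46  53  74]
 [ 51  47  50  55  49  51  55  52  52  46  42  49  49  46  44  47  50  59
   56  54  57  54  50  55  62  84]
 [ 62  49  58  61  55  57  54  60  56  58  59  57  63  62  59  58  56  58
   57  56  58  53  58  58  64  90]
 [ 63  61  59  60  61  60  59  58  59  66  71  74  78  77  80  69  61  59
   58  58  57  60  58  62  63  88]
[... 1740 characters left out ...]
 73]
 [ 56  56  61  58  58  54  54  52  52  60  67  74  80  67  60  62  68  67
   62  59  58  54  60  56  55  75]
 [ 58  59  58  62  63  57  50  58  54  47  50  53  57  53  54  50  55  57
   58  55  56  59  57  55  56  76]
 [ 60  53  59  55  59  58  53  56  56  53  52  52  53  56  54  58  56  61
   62  55  54  59  52  56  57  76]
 [ 54  55  60  59  55  59  58  59  57  53  58  58  57  58  58  59  64  56
   55  56  63  55  59  55  57  73]
 [ 57  60  62  60  59  56  61  56  60  53  55  54  59  55  63  60  61  58
   57  61  60  57  54  56  57  73]
 [ 57  57  57  60  54  57  56  52  55  58  56  59  54  58  61  60  57  59
   56  61  56  59  56  54  58  77]]
[ 14.53421283 -16.90787225 135.92250255]
```

Request:
play_rows(
  steps=[
    [0.0162,-0.0164,0,0,100],
    [0,0,0,-0.103,100],
    [0,0,0,-0.103,100],
    [0,0,0.02,-0.103,100],
    [0,0,0.03,-0.103,100],
    [0,0,0.03,-0.103,100],
    [0,0,0.03,0,100],
    [0,0,0.03,0,100],
    [0,0,0.02,0,100],
    [0,0,0,0,100],
  ],
)

```text
time_s: 3.52
position: [521.0, 301.7, 83.9]
eef_rot: [[0.654, 0.756, -0.008], [0.756, -0.654, -0.005], [-0.009, -0.003, -1.0]]
wrist_force: [-0.7, -0.2, -0.5]
grip_width: 85.5
gripper_force: 0.0
```

Request:
play_rows(
  steps=[
    [0,0,0,0,60],
    [0,0,0,0,40],
    [0,0,0,0,30],
    [0,0,0,0,20],
    [0,0,0,0,10],
    [0,0,0,0,5],
    [0,0,0,0,5],
    [0,0,0,0,5],
    [0,0,0,0,5],
    [0,0,0,0,5],
  ],
)

```text
time_s: 4.35
position: [524.4, 306.4, 90.0]
eef_rot: [[0.651, 0.759, 0.003], [0.759, -0.651, 0.001], [0.003, 0.001, -1.0]]
wrist_force: [0.2, -0.7, 6.7]
grip_width: 21.3
gripper_force: 58.8
```

Request:
play_rows(
  steps=[
    [0,0,-0.01,0,5],
    [0,0,-0.02,0,5],
    [0,0,-0.025,0,5],
    [0,0,-0.03,0,5],
    [0,0,-0.025,0,5],
    [0,0,0,0,5],
    [0,0,0,0,5],
    [0,0,0,0,5],
  ],
)

```text
time_s: 5.02
position: [522.7, 305.7, 198.1]
eef_rot: [[0.652, 0.758, -0.001], [0.758, -0.652, -0.0], [-0.001, -0.0, -1.0]]
wrist_force: [0.5, 0.2, -1.4]
grip_width: 21.6
gripper_force: 58.3
```

```bash
python3 - <<'E'
from h import *
c=shot('wrist');np.save('w3.npy',c,allow_pickle=True)
print(c['o'])
T=np.linalg.inv(c['tool_from_camera'])
def pt(p):
    q=c['K']@(T[:3,:3]@p+T[:3,3]);return q[:2]/q[2]
print('tip pred',pt(np.array([0,0,82.])),pt(np.array([6,0,82.])),pt(np.array([0,6,82.])))
A=cv2.resize(c['pixels'][140:380,130:390],(650,600),interpolation=cv2.INTER_CUBIC)
cv2.imwrite('pics/w3.png',cv2.convertScaleAbs(A,alpha=1.5))
E
```

```text
{'time_s': 5.0167, 'q': array([4.59438222e-01, 3.89461845e-01, 1.51052020e+00, 2.97168600e-05,
       1.24249587e+00, 1.16922557e+00]), 'joint_vel': array([-0.00115625,  0.0215388 ,  0.02417666, -0.0005969 , -0.00110065,
        0.00139643]), 'tau': array([ 6.36308818e-03, -5.15616524e+01, -2.51631260e+01,  6.09991584e-04,
       -7.34574208e-02, -1.99464384e-04]), 'position': array([522.7256424 , 305.71161243, 198.07407403]), 'eef_rot': array([[ 6.51679441e-01,  7.58494071e-01, -8.05936645e-04],
       [ 7.58494074e-01, -6.51679833e-01, -3.67352358e-04],
       [-8.03847244e-04, -3.71902190e-04, -9.99999608e-01]]), 'wrist_force': array([ 0.51544935,  0.1863502 , -1.4230147 ]), 'torque': array([ 0.02522121, -0.00866861,  0.03681555]), 'gripper_force': 58.32343876361847, 'grip_width': 21.565140297917825}
tip pred [255.06866913 207.70036135] [255.08409473 200.38308669] [262.74923483 207.70956452]
```

View pics/w3.png

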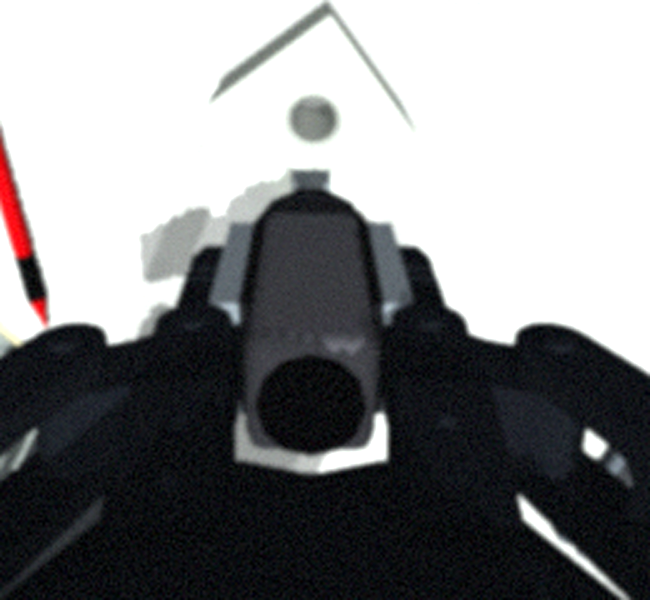

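Request:
play_rows(
  steps=[
    [0,0,0,-0.1185,5],
    [0,0,0,-0.1185,5],
    [0,0,0,-0.1185,5],
    [0,0,0,-0.1185,5],
    [0,0,0,-0.1185,5],
    [0,0,0,-0.1185,5],
    [0,0,0,-0.1185,5],
    [0,0,0,-0.1185,5],
  ],
)

```text
time_s: 5.73
position: [522.2, 305.3, 196.1]
eef_rot: [[-0.241, 0.97, -0.004], [0.97, 0.241, -0.002], [-0.001, -0.004, -1.0]]
wrist_force: [-0.2, 1.0, -0.0]
grip_width: 21.4
gripper_force: 58.3
```

Request:
play_rows(
  steps=[
    [-0.025,-0.007,0,0,5],
    [-0.0334,-0.0093,0,0,5],
    [-0.0334,-0.0093,0,0,5],
    [-0.0334,-0.0093,0,0,5],
    [-0.0334,-0.0093,0,0,5],
    [-0.0334,-0.0093,0,0,5],
    [-0.0334,-0.0093,0,0,5],
    [-0.0334,-0.0093,0,0,5],
    [-0.0334,-0.0093,0,0,5],
    [-0.008,-0.002,0,0,5],
  ],
)

```text
time_s: 6.57
position: [511.6, -9.7, 196.6]
eef_rot: [[-0.233, 0.972, -0.004], [0.973, 0.233, -0.002], [-0.001, -0.004, -1.0]]
wrist_force: [0.7, -0.4, -0.9]
grip_width: 21.3
gripper_force: 58.4
```

Request:
play_rows(
  steps=[
    [0,0,0.014,0,5],
    [0,0,0.014,0,5],
    [0,0,0,0,5],
    [0,0,0,0,5],
    [0,0,0,0,5],
  ],
)

```text
time_s: 6.98
position: [512.9, -5.1, 170.0]
eef_rot: [[-0.236, 0.972, -0.001], [0.972, 0.236, 0.0], [0.001, -0.001, -1.0]]
wrist_force: [0.6, 0.6, -0.9]
grip_width: 21.7
gripper_force: 58.5
```

```bash
python3 - <<'E'
from h import *
c=shot('wrist');np.save('w4.npy',c,allow_pickle=True)
o=c['o'];print(o['position'],o['eef_rot'],o['q'],o['wrist_force'],o['torque'])
A=cv2.resize(c['pixels'][160:230,210:300],(900*8//9,560),interpolation=cv2.INTER_CUBIC)
cv2.imwrite('pics/w4.png',cv2.convertScaleAbs(A,alpha=1.3))
w=np.load('w3.npy',allow_pickle=True).item();print('hole',ray(w,255.2,187.6,58))
E
```

```text
[512.94186327  -5.06450756 169.95937397] [[-2.36197913e-01  9.71704018e-01 -1.35907690e-03]
 [ 9.71704804e-01  2.36198456e-01  2.51406264e-04]
 [ 5.65304343e-04 -1.26123992e-03 -9.99999045e-01]] [-9.23193686e-02  2.97917535e-01  1.74297459e+00  1.40161459e-04
  1.10207700e+00 -3.30834346e-01] [ 0.55573545  0.62416391 -0.87078787] [ 0.00980843 -0.01477635  0.07774011]
hole [523.19040212 305.89710938  58.        ]
```

View pics/w4.png

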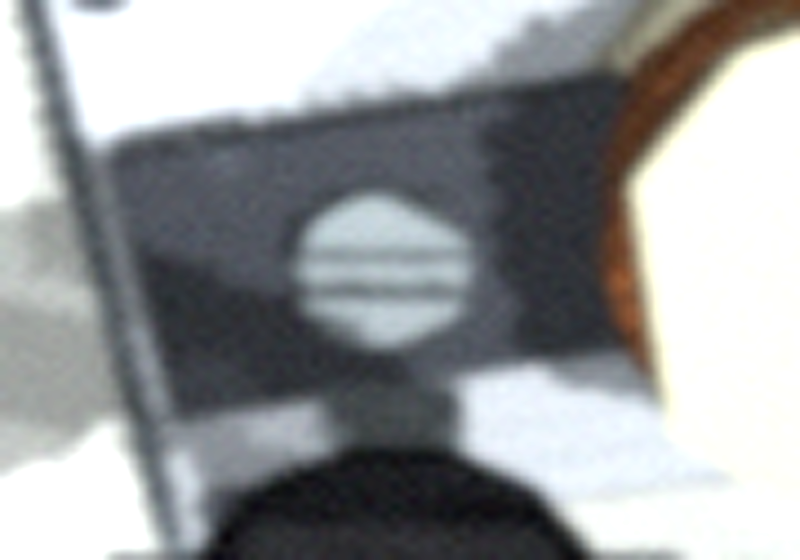

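```bash
python3 - <<'E'
from h import *
c=np.load('w4.npy',allow_pickle=True).item()
M=c['tool_from_camera']
def tr(u,v,z):
    d=M[:3,:3]@np.linalg.inv(c['K'])@[u,v,1];p=M[:3,3];return p+d*(z-p[2])/d[2]
for L in(82,84):print('tip',tr(254.1,208.2,L))
for z in(46.8,47.6,48.3):print('slot',tr(253.3,193.9,169.96-z))
g=cv2.cvtColor(c['pixels'],cv2.COLOR_BGR2GRAY)
print(g[180:212,242:266:2])
E
```

```text
tip [-5.26342960e-02  4.06768796e-01  8.20000000e+01]
tip [-0.75354359  0.40860982 84.        ]
slot [ -0.51409497  -0.30792227 123.16      ]
slot [ -0.27872342  -0.30623373 122.36      ]
slot [-7.27733112e-02 -3.04756259e-01  1.21660000e+02]
[[ 65  71  68  68  70  67  71  68  72  77  72  66]
 [ 65  68  69  67  70  71  71  71  71  69  69  58]
 [ 74  70  69  70  65  64  67  70  68  72  68  58]
 [ 67  68  62  62  71  76  72  62  62  67  68  62]
 [ 66  65  60  67  99 111  92  65  65  67  72  64]
 [ 67  66  67 108 140 149 128  90  66  67  70  67]
 [ 63  57  93 139 159 160 150 119  89  72  68  64]
 [ 53  66 132 159 160 163 159 148 118  86  67  60]
 [ 54  88 149 158 161 162 159 160 145 113  79  61]
 [ 51 106 155 158 155 155 159 158 154 137  92  60]
 [ 52 111 143 143 147 148 144 147 147 143 109  67]
 [ 54 104 122 122 126 126 125 124 124 121 104  68]
 [ 66 113 124 121 124 125 128 120 123 129 109  71]
 [ 75 126 144 141 142 147 146 142 143 148 122  71]
 [ 71 121 142 137 138 146 146 145 139 147 122  72]
 [ 61  98 117 110 110 121 124 124 112 124 107  69]
 [ 53  81  99  97  94 106 103 105  98 103  90  70]
 [ 44  89 116 120 121 121 121 123 117 115  86  67]
 [ 42  91 126 138 147 152 147 146 147 139  91  67]
 [ 39  71 103 128 141 155 155 155 150 130  82  66]
 [ 37  46  75 103 129 155 151 151 135 101  69  71]
 [ 42  43  61  83 115 145 150 135 101  76  70  66]
 [ 36  39  50  66  94 126 129 104  73  67  63  69]
 [ 41  41  40  50  67  91  90  74  67  68  64  66]
 [ 35  39  39  41  42  47  53  60  66  63  64  66]
 [ 40  41  42  39  40  39  44  62  69  71  74  82]
 [ 41  40  39  35  39  40  45  59  69  78 100 123]
 [ 37  38  41  44  40  43  42  55  69  90 135 164]
 [ 40  45  47  49  52  55  51  56  67  93 150 184]
 [ 57  62  60  52  53  52  57  58  59  74 156 185]
 [ 90 102  76  56  56  55  58  60  55  64 151 187]
 [126 128  89  53  51  56  60  62  57  65 146 188]]
```

Request:
play_rows(
  steps=[
    [0.0012,-0.0006,0.01,0,5],
    [0,0,0.01,0,5],
    [0,0,0.009,0,5],
    [0,0,0.005,0,5],
    [0,0,0,0,5],
    [0,0,0,0,5],
    [0,0,0,0,5],
  ],
)

```text
time_s: 7.62
position: [512.6, -4.4, 136.5]
eef_rot: [[-0.236, 0.972, 0.0], [0.972, 0.236, -0.0], [-0.0, 0.0, -1.0]]
wrist_force: [0.9, 0.6, -1.0]
grip_width: 21.6
gripper_force: 58.5
```

```bash
python3 - <<'E'
from h import *
w=np.load('w3.npy',allow_pickle=True).item()
g=cv2.cvtColor(w['pixels'],cv2.COLOR_BGR2GRAY)
print(g[204:216,244:266:1])
ims=[optics.camera('wrist')['pixels'].astype(float) for _ in range(6)]
m=np.mean(ims,0).astype(np.uint8);np.save('w5.npy',m)
o=bot.get_obs();print(o['position'],o['wrist_force'],o['torque'])
A=cv2.resize(m[180:230,220:290],(770,550),interpolation=cv2.INTER_CUBIC)
cv2.imwrite('pics/w5.png',cv2.convertScaleAbs(A,alpha=1.5))
E
```

```text
[[204 206 207 202 199 192 188 189 186 181 180 183 182 182 183 183 184 180
  184 182 182 181]
 [196 200 199 203 204 196 191 194 187 187 180 181 181 183 184 180 182 181
  184 180 181 182]
 [182 178 184 189 189 188 184 188 184 180 179 174 172 176 176 178 179 177
  183 182 181 183]
 [167 158 150 150 154 155 154 155 154 154 152 143 146 155 157 159 156 162
  172 181 184 183]
 [162 144 121 110 100 102 100 104 107 106 106  98  97 105 112 114 116 136
  165 182 183 185]
 [148 136 113  85  74  71  65  62  68  72  68  65  71  70  71  73  86 118
  161 184 191 192]
 [140 130 106  81  64  59  61  61  59  60  62  62  66  60  62  65  73 112
  161 194 199 199]
 [137 127 107  84  69  59  56  58  58  57  66  63  62  65  63  59  78 115
  168 198 206 209]
 [135 129 106  88  74  57  58  54  61  58  61  65  62  64  65  70  83 118
  169 196 206 205]
 [138 129 115  97  82  64  59  54  57  58  59  59  66  60  66  81 102 129
  168 200 206 206]
 [134 134 116  95  81  64  49  48  51  55  54  53  58  58  65  87 108 137
  175 198 208 206]
 [135 130 110  87  65  46  39  35  40  42  41  41  43  43  51  73  97 128
  169 194 204 206]]
[512.52241655  -4.48387936 136.61482059] [-1.27648049  0.02344128 -0.62060374] [-0.01155793  0.01002758  0.03442442]
```

View pics/w5.png

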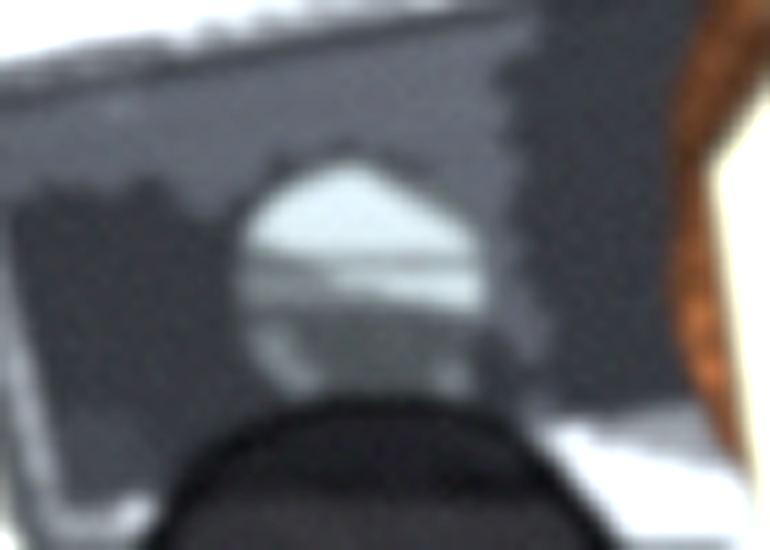

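```bash
python3 - <<'E'
from h import *
c=np.load('w4.npy',allow_pickle=True).item()
M=c['tool_from_camera']
def tr(u,v,z):
    d=M[:3,:3]@np.linalg.inv(c['K'])@[u,v,1];p=M[:3,3];return (p+d*(z-p[2])/d[2]).round(2)
for L in(82,83,84):print('tip near edge',tr(253.9,208,L))
for z in(46.8,47.6,48.3):print('slot',tr(253.1,206,136.6-z))
g=cv2.cvtColor(np.load('w5.npy'),cv2.COLOR_BGR2GRAY);print(g[193:219,238:268:2])
E
```

```text
tip near edge [ 0.11  0.25 82.  ]
tip near edge [-0.24  0.25 83.  ]
tip near edge [-0.59  0.25 84.  ]
slot [-0.9 -0.4 89.8]
slot [-0.63 -0.39 89.  ]
slot [-0.39 -0.39 88.3 ]
[[ 69  71  70  65  64  65  59  61  64  66  68  70  69  70  53]
 [ 70  69  70  59  56  65  72  78  65  59  63  67  68  69  60]
 [ 70  69  68  55  55  82 110 115  86  63  60  69  69  70  63]
 [ 67  67  65  55  81 119 143 147 119  82  68  68  69  70  59]
 [ 67  62  57  72 120 148 159 161 147 116  85  72  70  69  57]
 [ 61  56  51 102 149 160 160 161 160 142 112  83  69  69  53]
 [ 55  50  63 130 159 161 160 161 161 156 138 106  77  67  48]
 [ 44  42  79 143 159 159 161 159 159 161 155 134  94  67  50]
 [ 39  42  87 140 155 156 156 157 157 157 156 149 115  71  56]
 [ 38  40  79 111 134 142 143 144 145 144 142 144 123  77  63]
 [ 38  42  69  87  99 113 123 124 124 121 122 123 114  77  61]
 [ 38  43  70  80  84  95 111 123 125 123 123 127 120  80  58]
 [ 40  44  76  87  88  91 111 124 131 140 142 146 142  85  60]
 [ 38  42  74  85  87  87  96 104 114 131 136 146 144  88  64]
 [ 39  41  66  77  75  77  79  82  86  97 106 122 127  83  66]
 [ 38  40  56  65  63  63  65  63  69  69  74  85  92  74  67]
 [ 38  40  55  69  63  56  57  56  58  61  59  63  68  62  65]
 [ 38  40  59  79  71  55  56  56  60  60  56  58  58  48  60]
 [ 38  39  56  85  75  58  55  55  57  61  57  59  53  43  51]
 [ 38  39  50  81  80  63  55  55  57  57  56  64  54  40  46]
 [ 38  39  43  71  85  71  57  55  54  56  59  73  61  37  42]
 [ 39  41  41  56  80  76  55  53  53  54  58  79  66  39  40]
 [ 40  40  37  43  64  62  44  40  43  42  47  67  59  37  38]
 [ 39  38  40  36  43  36  23  24  26  26  26  39  41  34  41]
 [ 39  36  34  29  23  20  17  16  17  18  18  22  25  28  41]
 [ 38  34  25  20  17  18  21  23  23  23  22  26  20  19  34]]
```

Request:
play_rows(
  steps=[
    [0.0012,-0.0006,0,0,5],
    [0,0,0.002,0,5],
    [0,0,0.002,0,5],
    [0,0,0,0,5],
    [0,0,0,0,5],
    [0,0,0,0,5],
  ],
)

```text
time_s: 8.42
position: [511.4, -3.4, 132.2]
eef_rot: [[-0.236, 0.972, -0.0], [0.972, 0.236, -0.0], [0.0, -0.0, -1.0]]
wrist_force: [0.1, -0.2, -0.4]
grip_width: 21.1
gripper_force: 58.5
```

Request:
play_rows(
  steps=[
    [0,0,0.001,0,5],
    [0,0,0.001,0,5],
    [0,0,0,0,5],
    [0,0,0,0,5],
  ],
)

```text
time_s: 8.75
position: [511.4, -3.4, 130.2]
eef_rot: [[-0.236, 0.972, -0.0], [0.972, 0.236, 0.0], [0.0, -0.0, -1.0]]
wrist_force: [-0.3, 0.2, -0.8]
grip_width: 21.5
gripper_force: 58.5
```

Request:
play_rows(
  steps=[
    [0,0,0.001,0,5],
    [0,0,0,0,5],
    [0,0,0,0,5],
  ],
)

```text
time_s: 9.0
position: [511.4, -3.4, 129.3]
eef_rot: [[-0.236, 0.972, -0.0], [0.972, 0.236, 0.0], [0.0, -0.0, -1.0]]
wrist_force: [-0.7, -0.9, 0.1]
grip_width: 21.2
gripper_force: 58.5
```

Request:
play_rows(
  steps=[
    [0,0,0.001,0,5],
    [0,0,0,0,5],
    [0,0,0,0,5],
  ],
)

```text
time_s: 9.25
position: [511.6, -3.4, 128.3]
eef_rot: [[-0.236, 0.972, 0.0], [0.972, 0.236, 0.0], [-0.0, 0.0, -1.0]]
wrist_force: [0.1, 0.5, -0.6]
grip_width: 21.2
gripper_force: 58.5
```

Request:
play_rows(
  steps=[
    [0,0,0.001,0,5],
    [0,0,0,0,5],
    [0,0,0,0,5],
  ],
)

```text
time_s: 9.5
position: [511.6, -3.4, 127.5]
eef_rot: [[-0.236, 0.972, 0.0], [0.972, 0.236, -0.0], [-0.0, 0.0, -1.0]]
wrist_force: [-1.3, 0.4, 2.0]
grip_width: 21.5
gripper_force: 58.6
```

Request:
play_rows(
  steps=[
    [0,0,0.001,0,5],
    [0,0,0,0,5],
    [0,0,0,0,5],
  ],
)

```text
time_s: 9.75
position: [511.7, -3.4, 126.6]
eef_rot: [[-0.236, 0.972, 0.001], [0.972, 0.236, -0.0], [-0.0, 0.001, -1.0]]
wrist_force: [-0.1, 0.2, 4.1]
grip_width: 21.4
gripper_force: 58.9
```

```bash
cat > t.py <<'E'
from h import *
def avg(n=6):
    F=[]
    for _ in range(n):
        optics.camera('wrist');o=bot.get_obs();F.append(np.r_[o['wrist_force'],o['torque'],o['position']])
    R=o['eef_rot'];F=np.array(F)
    print('F',F.mean(0)[:3].round(2),'T',F.mean(0)[3:6].round(4),'sd',F.std(0)[5].round(3),'p',F.mean(0)[6:].round(2),'yaw',np.arctan2(R[1,0],R[0,0]).round(4),'q6',o['q'][5].round(3),o['time_s'])
avg()
E
python3 t.py
```

```text
F [-0.02 -0.02  4.17] T [0.0064 0.0786 0.0163] sd 0.01 p [511.67  -3.44 126.53] yaw 1.8088 q6 -0.327 10.05
```

Request:
play_rows(
  steps=[
    [0,0,0.0005,0.06,5],
    [0,0,0.0001,0.06,5],
    [0,0,0.0001,0.06,5],
    [0,0,0.0001,0.06,5],
    [0,0,0.0001,0.06,5],
    [0,0,0,0,5],
    [0,0,0,0,5],
  ],
)

```text
time_s: 10.63
position: [512.3, -3.7, 125.9]
eef_rot: [[0.062, 0.998, 0.002], [0.998, -0.062, -0.001], [-0.001, 0.002, -1.0]]
wrist_force: [0.1, -0.3, 6.0]
grip_width: 21.1
gripper_force: 59.0
```

```bash
python3 t.py
```

```text
F [ 0.27 -0.76  5.59] T [-0.156  -0.0293  0.0709] sd 0.034 p [512.28  -3.72 125.87] yaw 1.509 q6 -0.027 10.9333
```

Request:
play_rows(
  steps=[
    [0,0.0002,0.0001,0.06,5],
    [0,0.0002,0.0001,0.06,5],
    [0,0.0002,0.0001,0.06,5],
    [0,0.0002,0.0001,0.06,5],
    [0,0.0002,0.0001,0.06,5],
    [0,0,0,0,5],
    [0,0,0,0,5],
  ],
)

```text
time_s: 11.52
position: [513.2, -3.9, 125.4]
eef_rot: [[0.354, 0.935, 0.002], [0.935, -0.354, -0.001], [-0.0, 0.002, -1.0]]
wrist_force: [-0.2, -1.0, 5.2]
grip_width: 21.5
gripper_force: 59.0
```

```bash
python3 t.py
```

```text
F [ 0.17 -0.52  6.04] T [-0.191   0.016   0.0406] sd 0.035 p [513.19  -3.94 125.39] yaw 1.2091 q6 0.272 11.8167
```

```bash
sed -i "s/o\['position'\]\]/o['position'],o['tau'][5]]/; s/F.mean(0)\[6:\].round(2)/F.mean(0)[6:9].round(2),'tau6',F.mean(0)[9].round(4),F.std(0)[9].round(4)/; s/n=6/n=7/" t.py; python3 t.py
```

```text
F [ 0.15 -0.82  6.17] T [-0.2024  0.0095  0.0456] sd 0.028 p [513.19  -3.94 125.39] tau6 0.037 0.0 yaw 1.2091 q6 0.272 12.1667
```

Request:
play_rows(
  steps=[
    [0,0.0001,0.0001,0.06,5],
    [0,0.0001,0.0001,0.06,5],
    [0,0.0001,0.0001,0.06,5],
    [0,0,0,0,5],
    [0,0,0,0,5],
  ],
)

```text
time_s: 12.58
position: [513.6, -4.2, 125.1]
eef_rot: [[0.516, 0.857, 0.002], [0.857, -0.516, -0.001], [0.0, 0.002, -1.0]]
wrist_force: [-0.0, -0.8, 6.8]
grip_width: 21.3
gripper_force: 59.0
```

```bash
python3 t.py
```

```text
F [ 0.08 -1.13  6.18] T [-0.2583 -0.0055  0.0304] sd 0.02 p [513.59  -4.14 125.14] tau6 0.0402 0.0044 yaw 1.0291 q6 0.452 12.9333
```

Request:
play_rows(
  steps=[
    [0,0.0001,0.0001,0.05,5],
    [0,0.0001,0.0001,0.05,5],
    [0,0,0,0,5],
    [0,0,0,0,5],
  ],
)

```text
time_s: 13.27
position: [513.8, -4.3, 125.0]
eef_rot: [[0.599, 0.801, 0.002], [0.801, -0.599, -0.001], [0.0, 0.002, -1.0]]
wrist_force: [1.2, -1.0, 6.9]
grip_width: 21.3
gripper_force: 59.1
```

```bash
sed -i "s/n=7/n=3/" t.py; python3 t.py
```

```text
F [-0.21 -1.11  6.36] T [-0.2802 -0.0034  0.0382] sd 0.071 p [513.81  -4.29 124.96] tau6 0.0436 0.0046 yaw 0.9291 q6 0.552 13.4167
```

Request:
play_rows(
  steps=[
    [0,0.0001,0.0001,0.05,5],
    [0,0,0,0,5],
    [0,0,0,0,5],
  ],
)

```text
time_s: 13.67
position: [513.9, -4.4, 124.9]
eef_rot: [[0.638, 0.77, 0.002], [0.77, -0.638, -0.001], [0.001, 0.002, -1.0]]
wrist_force: [0.6, -1.4, 6.4]
grip_width: 21.4
gripper_force: 59.1
```

```bash
python3 t.py
```

```text
F [ 0.53 -1.2   7.22] T [-0.3275 -0.0166  0.0418] sd 0.019 p [513.91  -4.37 124.9 ] tau6 0.0443 0.0043 yaw 0.8791 q6 0.602 13.8167
```

Request:
play_rows(
  steps=[
    [0,0.0001,0.0001,0.05,5],
    [0,0,0,0,5],
    [0,0,0,0,5],
  ],
)

```text
time_s: 14.07
position: [514.0, -4.5, 124.8]
eef_rot: [[0.676, 0.737, 0.002], [0.737, -0.676, -0.001], [0.001, 0.002, -1.0]]
wrist_force: [0.8, -1.3, 6.6]
grip_width: 21.0
gripper_force: 59.1
```

```bash
python3 t.py
```

```text
F [ 0.03 -0.88  6.75] T [-0.3253  0.0113  0.0266] sd 0.04 p [514.    -4.46 124.8 ] tau6 0.0445 0.0043 yaw 0.8292 q6 0.652 14.2167
```

Request:
play_rows(
  steps=[
    [0,0.0001,0,0.05,5],
    [0,0,0,0,5],
    [0,0,0,0,5],
  ],
)

```text
time_s: 14.47
position: [514.0, -4.5, 124.8]
eef_rot: [[0.712, 0.703, 0.002], [0.703, -0.712, -0.001], [0.001, 0.002, -1.0]]
wrist_force: [0.0, -1.4, 6.4]
grip_width: 21.3
gripper_force: 59.1
```

```bash
python3 t.py
```

```text
F [ 0.41 -1.1   6.44] T [-0.3276 -0.0453  0.0725] sd 0.022 p [514.09  -4.54 124.79] tau6 0.0449 0.0043 yaw 0.7792 q6 0.702 14.6167
```

Request:
play_rows(
  steps=[
    [0,0.0001,0.0001,0.05,5],
    [0,0,0,0,5],
    [0,0,0,0,5],
  ],
)

```text
time_s: 14.87
position: [514.2, -4.6, 124.7]
eef_rot: [[0.746, 0.666, 0.002], [0.666, -0.746, -0.001], [0.001, 0.002, -1.0]]
wrist_force: [0.7, -0.3, 7.6]
grip_width: 21.7
gripper_force: 59.1
```

```bash
python3 t.py
```

```text
F [ 0.47 -1.72  6.35] T [-0.3122 -0.0498  0.0337] sd 0.011 p [514.18  -4.64 124.71] tau6 0.0452 0.0043 yaw 0.7293 q6 0.752 15.0167
```

Request:
play_rows(
  steps=[
    [0,0.0001,0,0.05,5],
    [0,0,0,0,5],
    [0,0,0,0,5],
  ],
)

```text
time_s: 15.27
position: [514.3, -4.8, 124.7]
eef_rot: [[0.778, 0.628, 0.002], [0.628, -0.778, -0.001], [0.001, 0.002, -1.0]]
wrist_force: [-0.5, -1.2, 6.1]
grip_width: 21.6
gripper_force: 59.1
```

```bash
python3 t.py
```

```text
F [-0.02 -1.43  6.28] T [-0.3751 -0.0338  0.036 ] sd 0.012 p [514.25  -4.73 124.69] tau6 0.0457 0.0043 yaw 0.6792 q6 0.801 15.4167
```

Request:
play_rows(
  steps=[
    [0,0.0001,0.0001,0.05,5],
    [0,0,0,0,5],
    [0,0,0,0,5],
  ],
)

```text
time_s: 15.67
position: [514.3, -4.9, 124.6]
eef_rot: [[0.809, 0.588, 0.002], [0.588, -0.809, -0.001], [0.001, 0.002, -1.0]]
wrist_force: [0.6, -1.3, 6.7]
grip_width: 21.3
gripper_force: 59.1
```

```bash
python3 t.py
```

```text
F [ 0.65 -1.66  6.32] T [-0.3361  0.0005  0.0414] sd 0.011 p [514.31  -4.83 124.59] tau6 0.0458 0.0043 yaw 0.6292 q6 0.851 15.8167
```

Request:
play_rows(
  steps=[
    [0,0.0001,0,0.05,5],
    [0,0,0,0,5],
    [0,0,0,0,5],
  ],
)

```text
time_s: 16.07
position: [514.4, -4.9, 124.6]
eef_rot: [[0.837, 0.547, 0.002], [0.547, -0.837, -0.001], [0.001, 0.002, -1.0]]
wrist_force: [-0.4, -1.0, 6.0]
grip_width: 21.1
gripper_force: 59.0
```

```bash
python3 t.py
```

```text
F [ 0.6  -0.92  6.21] T [-0.3817 -0.0513  0.0718] sd 0.025 p [514.37  -4.95 124.58] tau6 0.0459 0.0043 yaw 0.5792 q6 0.901 16.2167
```

Request:
play_rows(
  steps=[
    [0,0.0001,0.0001,0.05,5],
    [0,0,0,0,5],
    [0,0,0,0,5],
  ],
)

```text
time_s: 16.47
position: [514.4, -5.1, 124.5]
eef_rot: [[0.863, 0.505, 0.002], [0.505, -0.863, -0.001], [0.001, 0.002, -1.0]]
wrist_force: [0.3, -0.9, 6.8]
grip_width: 21.2
gripper_force: 59.1
```

```bash
python3 t.py
```

```text
F [ 0.31 -1.99  6.02] T [-0.3888 -0.0488  0.0428] sd 0.012 p [514.44  -5.06 124.49] tau6 0.0464 0.0043 yaw 0.5292 q6 0.951 16.6167
```

Request:
play_rows(
  steps=[
    [0,0.0001,0.0001,0.05,5],
    [0,0,0,0,5],
    [0,0,0,0,5],
  ],
)

```text
time_s: 16.87
position: [514.5, -5.1, 124.4]
eef_rot: [[0.887, 0.461, 0.002], [0.461, -0.887, -0.001], [0.001, 0.002, -1.0]]
wrist_force: [0.2, -2.0, 6.6]
grip_width: 21.1
gripper_force: 59.1
```

```bash
python3 t.py
```

```text
F [ 0.61 -1.15  6.68] T [-0.3734 -0.0276  0.054 ] sd 0.024 p [514.51  -5.17 124.42] tau6 0.0465 0.0043 yaw 0.4793 q6 1.001 17.0167
```

Request:
play_rows(
  steps=[
    [0,0.0001,0.0001,0.05,5],
    [0,0,0,0,5],
    [0,0,0,0,5],
  ],
)

```text
time_s: 17.27
position: [514.6, -5.3, 124.4]
eef_rot: [[0.909, 0.416, 0.002], [0.416, -0.909, -0.001], [0.002, 0.002, -1.0]]
wrist_force: [0.7, -2.1, 7.8]
grip_width: 21.4
gripper_force: 59.1
```

```bash
python3 t.py
```

```text
F [ 0.22 -1.25  6.15] T [-0.4222 -0.0064  0.0109] sd 0.031 p [514.57  -5.27 124.34] tau6 0.0467 0.0043 yaw 0.4293 q6 1.051 17.4167
```

Request:
play_rows(
  steps=[
    [0,0.0001,0.0001,0.05,5],
    [0,0,0,0,5],
    [0,0,0,0,5],
  ],
)

```text
time_s: 17.67
position: [514.6, -5.4, 124.3]
eef_rot: [[0.929, 0.37, 0.002], [0.37, -0.929, -0.001], [0.002, 0.002, -1.0]]
wrist_force: [0.3, -2.0, 6.3]
grip_width: 21.0
gripper_force: 59.1
```

```bash
python3 t.py
```

```text
F [-0.27 -1.68  6.17] T [-0.461  -0.0289  0.061 ] sd 0.037 p [514.6   -5.4  124.24] tau6 0.0469 0.0043 yaw 0.3793 q6 1.101 17.8167
```

Request:
play_rows(
  steps=[
    [0,0.0002,0.0001,0.05,5],
    [0,0,0,0,5],
    [0,0,0,0,5],
  ],
)

```text
time_s: 18.07
position: [514.7, -5.6, 124.1]
eef_rot: [[0.946, 0.323, 0.002], [0.323, -0.946, -0.001], [0.002, 0.002, -1.0]]
wrist_force: [0.4, -1.8, 6.7]
grip_width: 21.3
gripper_force: 59.1
```

```bash
python3 t.py
```

```text
F [ 0.27 -2.23  6.61] T [-0.4475  0.0135  0.0563] sd 0.006 p [514.66  -5.55 124.15] tau6 0.0466 0.0043 yaw 0.3293 q6 1.15 18.2167
```

Request:
play_rows(
  steps=[
    [0,0.0002,0.0001,0.05,5],
    [0,0,0,0,5],
    [0,0,0,0,5],
  ],
)

```text
time_s: 18.47
position: [514.7, -5.7, 124.1]
eef_rot: [[0.961, 0.276, 0.002], [0.276, -0.961, -0.001], [0.002, 0.002, -1.0]]
wrist_force: [0.3, -0.9, 6.0]
grip_width: 21.6
gripper_force: 59.1
```

```bash
python3 t.py
```

```text
F [ 0.05 -1.69  6.76] T [-0.4489  0.0025  0.0397] sd 0.054 p [514.7   -5.71 124.04] tau6 0.0464 0.0043 yaw 0.2793 q6 1.2 18.6167
```

Request:
play_rows(
  steps=[
    [0,0.0002,0.0001,0.05,5],
    [0,0,0,0,5],
    [0,0,0,0,5],
  ],
)

```text
time_s: 18.87
position: [514.7, -5.9, 124.0]
eef_rot: [[0.974, 0.227, 0.002], [0.227, -0.974, -0.001], [0.002, 0.002, -1.0]]
wrist_force: [-0.3, -2.4, 6.7]
grip_width: 21.2
gripper_force: 59.1
```

```bash
python3 t.py
```

```text
F [ 0.23 -1.59  6.72] T [-0.4286  0.0169  0.0654] sd 0.013 p [514.75  -5.9  123.96] tau6 0.0461 0.0043 yaw 0.2293 q6 1.249 19.0167
```

Request:
play_rows(
  steps=[
    [0,0.0002,0.0001,0.05,5],
    [0,0,0,0,5],
    [0,0,0,0,5],
  ],
)

```text
time_s: 19.27
position: [514.8, -6.1, 123.9]
eef_rot: [[0.984, 0.178, 0.002], [0.178, -0.984, -0.001], [0.002, 0.002, -1.0]]
wrist_force: [0.7, -1.9, 6.5]
grip_width: 21.3
gripper_force: 59.1
```

```bash
python3 t.py
```

```text
F [-0.04 -1.64  7.22] T [-0.3999 -0.039   0.053 ] sd 0.011 p [514.77  -6.08 123.86] tau6 0.0458 0.0043 yaw 0.1792 q6 1.299 19.4167
```

Request:
play_rows(
  steps=[
    [0,0.0002,0.0001,0.05,5],
    [0,0,0,0,5],
    [0,0,0,0,5],
  ],
)

```text
time_s: 19.67
position: [514.8, -6.3, 123.8]
eef_rot: [[0.992, 0.129, 0.002], [0.129, -0.992, -0.001], [0.002, 0.001, -1.0]]
wrist_force: [1.0, -0.3, 6.6]
grip_width: 21.0
gripper_force: 59.1
```

```bash
python3 t.py
```

```text
F [ 0.01 -2.28  6.65] T [-0.3423  0.0471  0.0395] sd 0.024 p [514.8   -6.25 123.77] tau6 0.0455 0.0043 yaw 0.1293 q6 1.349 19.8167
```

Request:
play_rows(
  steps=[
    [0,0.0002,0.0001,0.04,5],
    [0,0,0,0,5],
    [0,0,0,0,5],
  ],
)

```text
time_s: 20.07
position: [514.8, -6.4, 123.7]
eef_rot: [[0.996, 0.089, 0.002], [0.089, -0.996, -0.001], [0.002, 0.001, -1.0]]
wrist_force: [-0.5, -1.4, 6.7]
grip_width: 21.2
gripper_force: 59.1
```

```bash
python3 t.py
```

```text
F [-0.25 -1.08  6.87] T [-0.3326  0.0605  0.0401] sd 0.019 p [514.81  -6.41 123.67] tau6 0.0449 0.0034 yaw 0.0892 q6 1.388 20.2167
```

Request:
play_rows(
  steps=[
    [0,0.0002,0,0.04,5],
    [0,0,0,0,5],
    [0,0,0,0,5],
  ],
)

```text
time_s: 20.47
position: [514.8, -6.6, 123.7]
eef_rot: [[0.999, 0.049, 0.002], [0.049, -0.999, -0.001], [0.002, 0.001, -1.0]]
wrist_force: [-0.2, -1.7, 6.9]
grip_width: 21.3
gripper_force: 59.1
```

```bash
python3 t.py
```

```text
F [-0.37 -1.74  7.05] T [-0.3332  0.0818  0.056 ] sd 0.042 p [514.79  -6.57 123.65] tau6 0.0447 0.0034 yaw 0.0492 q6 1.428 20.6167
```

Request:
play_rows(
  steps=[
    [0,0.0002,0.0001,0.04,5],
    [0,0,0,0,5],
    [0,0,0,0,5],
  ],
)

```text
time_s: 20.87
position: [514.8, -6.7, 123.6]
eef_rot: [[1.0, 0.009, 0.002], [0.009, -1.0, -0.001], [0.002, 0.001, -1.0]]
wrist_force: [0.6, -1.9, 6.9]
grip_width: 21.3
gripper_force: 59.2
```

```bash
python3 t.py
```

```text
F [-0.26 -0.91  7.58] T [-0.3064  0.0702  0.0419] sd 0.01 p [514.79  -6.75 123.58] tau6 0.0443 0.0034 yaw 0.0091 q6 1.468 21.0167
```

Request:
play_rows(
  steps=[
    [0,0.0002,0,0.04,5],
    [0,0,0,0,5],
    [0,0,0,0,5],
  ],
)

```text
time_s: 21.27
position: [514.8, -6.9, 123.6]
eef_rot: [[1.0, -0.031, 0.002], [-0.031, -1.0, -0.001], [0.002, 0.001, -1.0]]
wrist_force: [-0.8, -1.2, 6.7]
grip_width: 20.9
gripper_force: 59.2
```

```bash
python3 t.py
```

```text
F [-0.45 -0.88  7.78] T [-0.2767  0.0302  0.0496] sd 0.047 p [514.78  -6.91 123.55] tau6 0.0441 0.0034 yaw -0.0309 q6 1.507 21.4167
```

Request:
play_rows(
  steps=[
    [0,0.0001,0,0.04,5],
    [0,0,0,0,5],
    [0,0,0,0,5],
  ],
)

```text
time_s: 21.67
position: [514.7, -7.0, 123.5]
eef_rot: [[0.997, -0.071, 0.002], [-0.071, -0.997, -0.001], [0.002, 0.001, -1.0]]
wrist_force: [0.1, -1.3, 6.7]
grip_width: 21.2
gripper_force: 59.1
```

```bash
python3 t.py
```

```text
F [-0.17 -1.14  7.51] T [-0.2764  0.0536  0.0705] sd 0.02 p [514.75  -7.01 123.55] tau6 0.0442 0.0035 yaw -0.0708 q6 1.547 21.8167
```

Request:
play_rows(
  steps=[
    [0,0.0001,0,0.04,5],
    [0,0,0,0,5],
    [0,0,0,0,5],
  ],
)

```text
time_s: 22.07
position: [514.7, -7.1, 123.5]
eef_rot: [[0.994, -0.111, 0.002], [-0.111, -0.994, -0.001], [0.002, 0.001, -1.0]]
wrist_force: [-0.3, -1.1, 6.9]
grip_width: 21.2
gripper_force: 59.1
```

```bash
python3 t.py
```

```text
F [-0.33 -1.42  6.54] T [-0.2913  0.0171  0.0814] sd 0.022 p [514.73  -7.11 123.52] tau6 0.0505 0.0034 yaw -0.1108 q6 1.587 22.2167
```

Request:
play_rows(
  steps=[
    [0,0.0001,0,0.04,5],
    [0,0,0,0,5],
    [0,0,0,0,5],
  ],
)

```text
time_s: 22.47
position: [514.7, -7.2, 123.5]
eef_rot: [[0.989, -0.15, 0.002], [-0.15, -0.989, -0.001], [0.002, 0.001, -1.0]]
wrist_force: [-1.2, -0.6, 6.4]
grip_width: 21.3
gripper_force: 59.0
```

```bash
python3 t.py
```

```text
F [ 0.16 -1.63  6.41] T [-0.2309  0.0389  0.0576] sd 0.009 p [514.69  -7.2  123.52] tau6 0.0738 0.0034 yaw -0.1507 q6 1.627 22.6167
```

Request:
play_rows(
  steps=[
    [0,0.0001,0,0.04,5],
    [0,0,0,0,5],
    [0,0,0,0,5],
  ],
)

```text
time_s: 22.87
position: [514.6, -7.2, 123.5]
eef_rot: [[0.982, -0.19, 0.002], [-0.19, -0.982, -0.001], [0.002, 0.001, -1.0]]
wrist_force: [-0.3, -0.6, 6.6]
grip_width: 21.5
gripper_force: 58.9
```

```bash
python3 t.py
```

```text
F [-0.59 -0.95  7.09] T [-0.2595  0.0631  0.0734] sd 0.022 p [514.67  -7.25 123.51] tau6 0.0912 0.0034 yaw -0.1907 q6 1.666 23.0167
```

Request:
play_rows(
  steps=[
    [0,0,0,0.03,5],
    [0,0,0,0,5],
    [0,0,0,0,5],
  ],
)

```text
time_s: 23.27
position: [514.7, -7.3, 123.5]
eef_rot: [[0.976, -0.219, 0.002], [-0.219, -0.976, -0.001], [0.002, 0.001, -1.0]]
wrist_force: [0.3, -0.1, 7.6]
grip_width: 21.0
gripper_force: 58.8
```

```bash
sed -i "s/n=3/n=8/" t.py; python3 t.py
```

```text
F [-0.27 -1.02  6.8 ] T [-0.2356  0.0575  0.1117] sd 0.037 p [514.66  -7.28 123.52] tau6 0.1118 0.002 yaw -0.2206 q6 1.696 23.6667
```

Request:
play_rows(
  steps=[
    [0,0,0,-0.05,5],
    [0,0,0,-0.05,5],
    [0,0,0,-0.05,5],
    [0,0,0,-0.04,5],
    [0,0,0,0,5],
    [0,0,0,0,5],
  ],
)

```text
time_s: 24.17
position: [514.7, -7.0, 123.5]
eef_rot: [[1.0, -0.031, 0.002], [-0.031, -1.0, -0.0], [0.002, 0.0, -1.0]]
wrist_force: [1.4, -0.6, 8.0]
grip_width: 21.3
gripper_force: 59.3
```

```bash
sed -i "s/n=8/n=4/" t.py; python3 t.py
```

```text
F [-0.07 -0.28  7.32] T [-0.0265  0.031  -0.0012] sd 0.026 p [514.67  -6.96 123.49] tau6 -0.0108 0.0036 yaw -0.0312 q6 1.506 24.3667
```

Request:
play_rows(
  steps=[
    [0,0,-0.002,0,5],
    [0,0,-0.003,0,5],
    [0,0,-0.005,0,5],
    [0,0,-0.01,0,5],
    [0,0,-0.015,0,5],
    [0,0,-0.02,0,5],
    [0,0,-0.02,0,5],
    [0,0,0,0,5],
    [0,0,0,0,5],
  ],
)

```text
time_s: 25.12
position: [514.4, -6.9, 199.1]
eef_rot: [[1.0, -0.031, 0.003], [-0.031, -1.0, -0.0], [0.003, 0.0, -1.0]]
wrist_force: [-0.1, -0.1, -1.2]
grip_width: 21.4
gripper_force: 58.5
```

```bash
python3 t.py; python3 - <<'E'
from h import *
c=shot('wrist');np.save('w6.npy',c,allow_pickle=True)
A=cv2.resize(c['pixels'][130:260,170:340],(765,585),interpolation=cv2.INTER_CUBIC)
cv2.imwrite('pics/w6.png',cv2.convertScaleAbs(A,alpha=1.4))
E
```

```text
F [ 0.17  0.62 -1.3 ] T [-0.0049  0.0032 -0.0217] sd 0.031 p [512.95  -6.73 197.21] tau6 0.0 0.0 yaw -0.0312 q6 1.507 25.3167
```

View pics/w6.png

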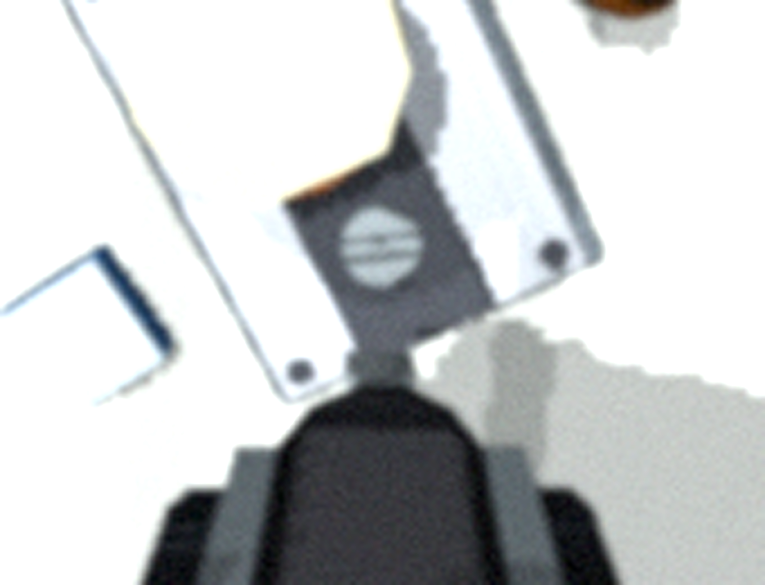

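Request:
play_rows(
  steps=[
    [0.0016,-0.0259,0,0,5],
    [0,-0.035,0,0,5],
    [0,-0.036,0,0,5],
    [0,-0.036,0,0,5],
    [0,-0.036,0,0,5],
    [0,-0.036,0,0,5],
    [0,-0.036,0,0,5],
    [0,-0.036,0,0,5],
    [0,-0.027,0,0,5],
    [0,-0.01,0,0,5],
  ],
)

```text
time_s: 26.2
position: [524.8, 310.9, 196.7]
eef_rot: [[1.0, -0.028, -0.001], [-0.028, -1.0, 0.001], [-0.001, -0.001, -1.0]]
wrist_force: [0.0, 0.1, -0.1]
grip_width: 21.2
gripper_force: 58.8
```

Request:
play_rows(
  steps=[
    [0,0,0,-0.111,5],
    [0,0,0,-0.111,5],
    [0,0,0,-0.111,5],
    [0,0,0,-0.111,5],
    [0,0,0,-0.111,5],
    [0,0,0,-0.111,5],
    [0,0,0,-0.111,5],
    [0,0,0,-0.111,5],
    [0,0,0,0,5],
    [0,0,0,0,5],
  ],
)

```text
time_s: 27.03
position: [524.9, 306.1, 197.1]
eef_rot: [[0.658, 0.753, -0.001], [0.753, -0.658, -0.001], [-0.002, -0.0, -1.0]]
wrist_force: [-0.6, -0.2, -1.1]
grip_width: 21.3
gripper_force: 58.6
```

```bash
python3 t.py; python3 - <<'E'
from h import *
o=bot.get_obs();d=np.array([524.3,306.9,0])-o['position'];print(o['eef_rot'].T@d)
E
```

```text
F [ 0.05 -0.03 -0.6 ] T [ 0.0177 -0.0005 -0.0025] sd 0.026 p [525.12 306.43 197.51] tau6 0.0001 0.0241 yaw 0.855 q6 1.175 27.2333
[ -0.27835643  -0.8488132  197.67211593]
```

Request:
play_rows(
  steps=[
    [-0.0003,-0.0008,0.015,0,5],
    [0,0,0.02,0,5],
    [0,0,0.012,0,5],
    [0,0,0,0,5],
    [0,0,0.005,0,5],
    [0,0,0.005,0,5],
    [0,0,0.005,0,5],
    [0,0,0.005,0,5],
    [0,0,0,0,5],
  ],
)

```text
time_s: 27.98
position: [524.0, 306.9, 130.2]
eef_rot: [[0.655, 0.756, -0.001], [0.756, -0.655, -0.001], [-0.001, -0.0, -1.0]]
wrist_force: [-0.0, 0.7, -0.8]
grip_width: 21.2
gripper_force: 58.6
```

In the hole without contact. On down to 2 mm above rest, then slowly.

Request:
play_rows(
  steps=[
    [0,0,0.01,0,5],
    [0,0,0.01,0,5],
    [0,0,0.01,0,5],
    [0,0,0.007,0,5],
    [0,0,0.002,0,5],
    [0,0,0,0,5],
    [0,0,0,0,5],
  ],
)

```text
time_s: 28.57
position: [524.5, 307.2, 91.7]
eef_rot: [[0.655, 0.756, -0.0], [0.756, -0.655, -0.0], [-0.0, -0.0, -1.0]]
wrist_force: [-0.3, -0.0, -0.3]
grip_width: 21.7
gripper_force: 58.8
```

Request:
play_rows(
  steps=[
    [0,0,0.0008,0,5],
    [0,0,0,0,5],
    [0,0,0,0,5],
  ],
)

```text
time_s: 28.82
position: [524.7, 307.3, 91.4]
eef_rot: [[0.655, 0.756, 0.001], [0.756, -0.655, 0.0], [0.001, 0.0, -1.0]]
wrist_force: [-0.4, -0.9, -0.7]
grip_width: 21.6
gripper_force: 58.8
```

Request:
play_rows(
  steps=[
    [0,0,0.0008,0,5],
    [0,0,0,0,5],
    [0,0,0,0,5],
  ],
)

```text
time_s: 29.07
position: [524.5, 307.2, 90.4]
eef_rot: [[0.655, 0.756, 0.0], [0.756, -0.655, 0.0], [0.0, 0.0, -1.0]]
wrist_force: [0.4, -0.0, -0.8]
grip_width: 21.4
gripper_force: 58.8
```

```bash
python3 t.py
```

```text
F [ 0.21  0.02 -0.38] T [0.0141 0.0174 0.0203] sd 0.024 p [524.46 307.17  90.36] tau6 0.0 0.0 yaw 0.8568 q6 1.174 29.2667
```

Request:
play_rows(
  steps=[
    [0,0,0.0006,0,5],
    [0,0,0,0,5],
    [0,0,0,0,5],
  ],
)

```text
time_s: 29.52
position: [524.5, 307.2, 90.0]
eef_rot: [[0.655, 0.756, 0.0], [0.756, -0.655, 0.0], [0.0, 0.0, -1.0]]
wrist_force: [-0.5, -0.8, 2.0]
grip_width: 21.6
gripper_force: 59.0
```

Request:
play_rows(
  steps=[
    [0,0,0.0006,0,5],
    [0,0,0,0,5],
    [0,0,0,0,5],
  ],
)

```text
time_s: 29.77
position: [524.5, 307.2, 90.0]
eef_rot: [[0.655, 0.756, 0.001], [0.756, -0.655, 0.0], [0.001, 0.0, -1.0]]
wrist_force: [-1.0, -0.8, 6.7]
grip_width: 21.4
gripper_force: 59.5
```

Request:
play_rows(
  steps=[
    [0,0,0,0,30],
    [0,0,0,0,50],
    [0,0,0,0,100],
    [0,0,0,0,100],
    [0,0,0,0,100],
    [0,0,0,0,100],
    [0,0,0,0,100],
    [0,0,0,0,100],
    [0,0,0,0,100],
    [0,0,0,0,100],
  ],
)

```text
time_s: 30.6
position: [524.5, 307.2, 89.1]
eef_rot: [[0.655, 0.756, 0.0], [0.756, -0.655, 0.0], [0.0, 0.0, -1.0]]
wrist_force: [0.1, 0.2, 0.4]
grip_width: 85.3
gripper_force: 0.0
```

Request:
play_rows(
  steps=[
    [0,0,-0.01,0,100],
    [0,0,-0.02,0,100],
    [0,0,-0.03,0,100],
    [0,0,-0.03,0,100],
    [0,0,-0.03,0,100],
    [0,0,-0.03,0,100],
    [0,0,0,0,100],
    [0,0,0,0,100],
    [0,0,0,0,100],
  ],
)

```text
time_s: 31.35
position: [524.0, 307.0, 239.4]
eef_rot: [[0.655, 0.756, 0.0], [0.756, -0.655, 0.0], [0.0, 0.0, -1.0]]
wrist_force: [0.5, -1.0, -0.2]
grip_width: 85.3
gripper_force: 0.0
```

```bash
python3 - <<'E'
from h import *
a=shot('wrist');b=shot('top');print(a['o']['position'],a['o']['time_s'],b['o']['wrist_force'])
s=shot('scene')
A=cv2.resize(a['pixels'],(400,300));B=cv2.resize(s['pixels'],(400,300))
cv2.imwrite('pics/end.png',np.hstack([A,B]))
E
```

```text
[524.02953445 306.97633437 239.38906468] 31.35 [-0.20383604  0.55670084 -0.87352335]
```

View pics/end.png

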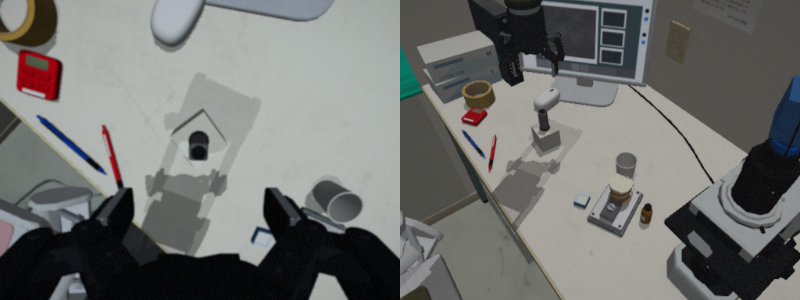

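The driver stands upright in its block (wrist view at about (198,145)). The cup, bottle and box are where they were, and the gripper is clear.

```bash
python3 -c "
from rig import job
print(job.job_done())"
```

```text
the job is handed in; nothing more can be done
None
```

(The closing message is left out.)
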